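Mount the eared setting die and lock its collar

ROBOT

A 7-joint arm with a two-finger parallel gripper is mounted at the origin on the work surface. World frame = base frame: x ahead of the robot, y to its left, z up, the work surface at z = 0. Lengths are in mm, angles in rad, forces in N, time in s.
With the tool pointing down it reaches from about 400 to 875 mm from the base axis. Payload 19.3 kg.
Tool frame: the origin (TCP) lies at the very end of the fingers, on their centre line; the grasp point (between the pads) lies 19 mm behind it (grip_point_offset is the z of the grasp point in the tool frame, in mm); z points along the fingers, y is the line along which they close (so a half turn about z gives the same grasp; the last joint's range is limited). The gripper opens to 85 mm and grips with 20 to 120 N. Pads are 22 mm wide; open, the fingers measure 114 mm over their backs; the gripper's body (76 mm by 85 mm) begins 54 mm behind the grasp point. The pads swing forward as they close: fully open they stand 13 mm farther back than shut.
Start: joints at [-1.418, 0.521, -0.036, 1.599, 0.021, 1.021, -0.113], TCP at [138.121, 609.539, 231.291] pointing down, gripper open.
Joint ranges: [-2.91, 2.91], [-0.3, 2.13], [-1.5, 1.42], [0.17, 2.43], [-1.26, 4.41], [0.16, 1.93], [-2.52, 2.52]. Speed limits (rad/s): [1.89, 1.89, 2.39, 2.39, 3.01, 3.01, 3.01].

INTERFACE

Orientations are given as a 3x3 rotation matrix whose columns are the frame's x, y, z axes.
In Python, from workcell import movep, movel, goto_joints, open_gripper, clamp, wait, inverse_kinematics, read_state, camera, PlanningError, finish_job, grip_point_offset gives the robot as it stands. Calls block until the motion is done:
- movep(position, orientation): joint-space move of the TCP to a pose.
- movel(position, frame=None, max_speed=150, guard=None): straight line of the TCP; frame=None keeps the orientation; max_speed is the mean speed in mm/s. With guard (N) it stops when the force on the tool has changed by that much, and returns True; else False.
- goto_joints(angles): joint-space move.
- open_gripper() and clamp(): open the fingers fully, or close them until they stop; the grip force is fixed at half the most.
- wait(seconds).
- inverse_kinematics(position, orientation): joint angles nearest the present ones, or None.
- read_state(): the state.
- camera(name): name is "side" or "top" or "wrist"; returns a dict with "image" (480x640x3 uint8, blue, green, red), "range_z" (480x640 float32, mm along the optical axis (not along the pixel's ray), 0 where there is no reading), "fx", "fy", "cx", "cy" (pixels), "dist_coeffs" ([k1, k2, p1, p2, k3] as OpenCV has them; the pictures are not rectified), "cam_to_world" (4x4, takes a point from camera to world coordinates). Camera axes: x right, y up, looking along -z (the intrinsics and any distortion apply to the point x, -y, -z); pixel columns grow to the right and rows downward; lengths in mm; the calibration is good to about 2 mm. A picture is of the moment at which its call begins.
A pose or a line that the arm cannot do raises PlanningError and nothing moves.
- finish_job(): hands the job in; it is judged then, once.
The state is a dict: "time": time; "qpos": joint angles; "qvel": joint speeds; "joint_efforts": joint torques, N m; "eef_pos": TCP position; "tool_rot": TCP orientation; "ft_force": force on the tool from outside, world axes, zero at the start; "torque": the same for the moment, N m; "finger_gap": finger opening in mm; "gripper_force": force on a finger pad.
Only numpy, scipy, OpenCV 4.12 (cv2) and the standard library are available. Lean on these libraries where they do the work, as an engineer would, in place of code of your own. Each camera call takes 0.05 s, during which the arm holds its last target. There are 200 camera calls.

TASK

Take the setting die with the long two-eared flange out of the wooden rack and stand it upright in the slot of the round die holder, fully home with its flange flat on the block. Then swing the collar by its knobbed lever until the lever's nose points at the tall flat locked mark, so the claws cover the die's ears, and let go. Leave the other two dies in their slots and the glass jar where it stands.

Things in the scene. Friction and masses are not known exactly. Their poses are not given: they have to be found in the camera images.
- die: bare steel die, 74 mm tall, 0.14-0.28 kg. From below: shank 20 (x) x 12 (y) x 24 mm; flange 44 (x) x 20 (y) x 6 mm, its ends are the two ears; round stem 18 mm across, 44 mm tall, to grip. Origin: centre of the shank's underside; z up the stem, x along the ears (a half turn makes no difference). Starts upright in any one of the rack's slots, flange on the rack's top, origin 12 mm above the table
- die_top (a point): centre of the top end of that die's stem, 74 mm above its origin
- die_round: steel die of the same build and size as die (same shank, stem and heights; origin at the centre of the shank's underside) but with a round flange 34 mm in diameter instead of the oblong one; a bystander that stands in another slot of the rack
- die_square: steel die of the same build and size as die (same shank, stem and heights; origin at the centre of the shank's underside) but with a square flange 28 x 28 mm instead of the oblong one; a bystander that stands in another slot of the rack
- rack: fixed wooden rack block 62 (x) x 190 (y) x 36 mm; origin: centre of its underside. Three slots 23 (x) x 15 (y) mm, 60 mm apart along its y, each holding one die
- stand: fixed dark steel die holder: round foot 200 mm in diameter and 8 mm thick, on it a square block 70 mm wide whose top is 36 mm above the table. Origin: centre of the foot's underside; z up; its x axis is the long direction of the slot
- stand_slot (a point): centre of the slot's mouth on the block's top, 36 mm above the table. Slot 22.4 mm along the holder's x, 14.4 mm along its y, deeper than the shank, with a 1.5 mm chamfer. With the die fully home its flange rests on the block's top: die origin 24 mm below this point, stem top 86 mm above the table
- collar (a joint): angle (rad) of the steel lock collar, a captive ring turning about the vertical axis through the slot's centre; grows counterclockwise seen from above. 0: lever at the open mark (low round pin); 1.50: at the locked mark; stops at -0.05 and 1.9, past the mark. Starts at 0 to 0.4. The lever points at -1.10 + this value from the holder's x axis. Stays where left; friction 0.12 N m (2 N at the knob)
- collar_knob (a point): centre of the top of the round upright knob on the collar's lever: 16 mm in diameter, 38 mm tall, top 86.5 mm and foot 48.5 mm above the table, 70 mm from the collar's axis. Pinch it from above and carry it round the arc
- collar_claw (a point): tip of one of the collar's two inward claws (they face each other), 16 mm from the axis; claws are 14 mm wide, 44.5 to 50.5 mm above the table. The ring is 76 mm outside, 54 mm inside, same top. From joint 0 to 0.4 the claws stand beside the slot and the die passes between them from above; towards 1.50 they swing over its ears, 2.5 mm above them
- locked_mark (a point): top of the locked mark, a flat upright aluminium plate 5 mm thick, 13 mm long (radially) and 47 mm tall on the holder's foot, its middle 93 mm from the collar's axis; the lever's thin nose ends 8.5 mm short of this point and points at it when locked
- jar: glass jar with black lid, 52 mm in diameter, 70 mm tall, standing between and beyond the rack and the holder; a bystander. Origin: centre of its underside

How it is judged (in metres and radians):
On the way, in this order (a step that is already met when the one before it is completed fails the run):
1. the eared die stands fully home in the holder's slot while the collar is still open (horizontal distance between die and stand_slot below 0.003 m and z of die in the frame of stand between 0.008 and 0.0145 m and angle between die's own z axis and vertical below 0.08 rad and angle between the x axis of die and the x axis of stand, either way round below 0.25 rad and value of joint collar below 0.6 rad), for 0.2 s.
2. the collar is at its locked mark with the die home (horizontal distance between die and stand_slot below 0.003 m and z of die in the frame of stand between 0.008 and 0.0145 m and angle between die's own z axis and vertical below 0.08 rad and angle between the x axis of die and the x axis of stand, either way round below 0.25 rad and value of joint collar between 1.41 and 1.59 rad), for 0.2 s.
At the end, for the whole second after the job is handed in: The eared die stands upright (within 0.08 rad) and fully home in the holder's slot: within 3 mm of its centre, flange within 2.5 mm of the block's top, ears within 0.25 rad of the slot's direction; the collar rests within 0.09 rad of the locked mark (joint 1.41 to 1.59); die and collar are still (all of step 2 and velocity of joint collar between -0.05 and 0.05 rad/s and linear speed of die below 0.02 m/s); the robot touches nothing.
It fails at once if the round-flanged die is knocked or taken from its slot (distance of die_round from where it was at the start of the episode above 0.015 m or angle between die_round's own z axis and vertical above 0.35 rad).
It fails at once if the square-flanged die is knocked or taken from its slot (distance of die_square from where it was at the start of the episode above 0.015 m or angle between die_square's own z axis and vertical above 0.35 rad).
It fails at once if the jar is shoved more than 30 mm or tipped (distance of jar from where it was at the start of the episode above 0.03 m or angle between jar's own z axis and vertical above 0.35 rad).
It also fails if it takes over 58 s, if anything falls off the work surface, if the arm or the gripper's body presses on something with over 40 N, if the wrist force passes 120 N, or if a joint passes its speed limit or range.

## Working session

There is one attempt and no reset: what is moved stays moved. The work goes in short steps, each a Python script; the robot and the scene stay as the last script left them, time stands still between calls to the robot, and variables do not carry over. Pictures are saved under pics/ and viewed, at most 10 in all, crops included, and the job is handed in when it is done.

```bash
mkdir -p pics
cat > h.py <<'E'
import numpy as np, cv2
from workcell import *
def cam(name,f=None):
    c=camera(name)
    if f: cv2.imwrite('pics/'+f,c['image'])
    np.savez('last_%s.npz'%name,**{k:np.array(v) for k,v in c.items()})
    return c
def cloud(c):
    v,u=np.mgrid[0:480,0:640]
    K=np.array([[c['fx'],0,c['cx']],[0,c['fy'],c['cy']],[0,0,1.]])
    p=cv2.undistortPoints(np.stack([u,v],-1).reshape(-1,1,2).astype(np.float64),K,np.array(c['dist_coeffs'],float)).reshape(480,640,2)
    d=c['range_z']; P=np.stack([p[...,0]*d,-p[...,1]*d,-d],-1)
    T=np.array(c['cam_to_world']); W=P@T[:3,:3].T+T[:3,3]
    W[d==0]=np.nan
    return W
def ray(c,u,v):
    K=np.array([[c['fx'],0,c['cx']],[0,c['fy'],c['cy']],[0,0,1.]])
    x,y=cv2.undistortPoints(np.array([[[u,v]]],float),K,np.array(c['dist_coeffs'],float))[0,0]
    T=np.array(c['cam_to_world']); return T[:3,3],T[:3,:3]@np.array([x,-y,-1])
def atz(c,u,v,z):
    o,d=ray(c,u,v); return o+d*(z-o[2])/d[2]
def load(n): return dict(np.load(n))
E
python3 - <<'E'
from h import *
print(read_state(),grip_point_offset)
for n in('top','side','wrist'):
    c=cam(n,n+'0.png'); print(n,c['fx'],np.round(c['cam_to_world'],2).tolist())
E
```

```text
{'time': 0.0, 'qpos': array([-1.41817482,  0.52201934, -0.03634118,  1.59994156,  0.0211858 ,
        1.02111823, -0.1127918 ]), 'qvel': array([ 0.00105076, -0.00023084, -0.00049687,  0.00076668,  0.00110637,
       -0.00101632, -0.0014905 ]), 'joint_efforts': array([ 1.77866223e-03, -9.27094889e+01,  1.98068999e+00, -3.69928694e+01,
        1.78394420e-02,  8.16714135e-03, -8.98228905e-05]), 'eef_pos': array([138.06727471, 609.23963699, 230.74604988]), 'tool_rot': array([[-9.75278175e-01,  2.20980648e-01, -1.85866209e-04],
       [ 2.20980719e-01,  9.75277572e-01, -1.08639366e-03],
       [-5.88008318e-05, -1.10060888e-03, -9.99999393e-01]]), 'ft_force': array([ 0.04133971, -0.8366795 , -0.25702437]), 'torque': array([0.00624801, 0.01678907, 0.00106316]), 'gripper_force': 0.0, 'finger_gap': 85.44075834865737} -18.700000000000003
top 517.1507625996493 [[0.01, 0.98, -0.21, 405.86], [-1.0, 0.01, 0.0, 15.23], [0.01, 0.21, 0.98, 878.57], [0.0, 0.0, 0.0, 1.0]]
side 603.6623187848938 [[0.74, 0.53, -0.41, 126.94], [-0.67, 0.57, -0.47, -523.62], [-0.02, 0.62, 0.78, 929.94], [0.0, 0.0, 0.0, 1.0]]
wrist 346.30576516757276 [[0.22, -0.92, -0.32, 56.89], [0.98, 0.21, 0.07, 628.35], [-0.0, -0.32, 0.95, 373.6], [0.0, 0.0, 0.0, 1.0]]
```

View pics/top0.png

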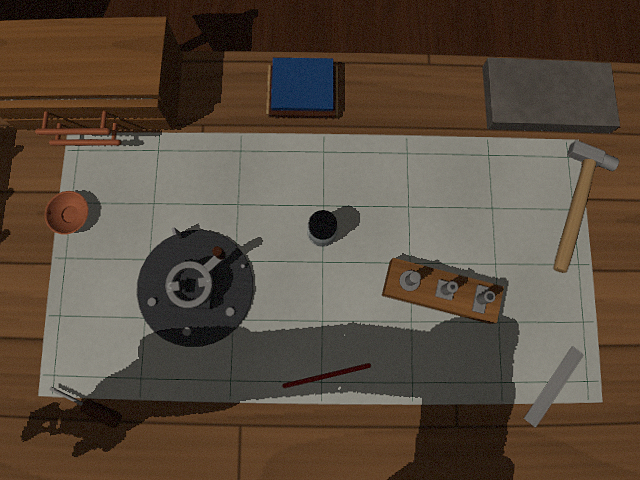

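View pics/side0.png

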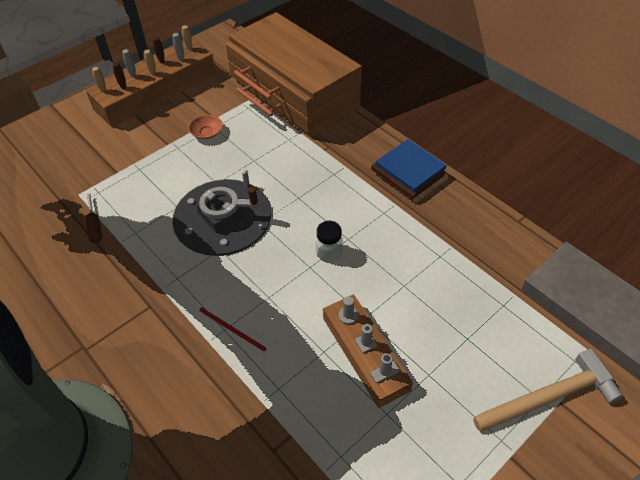

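The top view shows the holder at about (195,288), its knob at (218,252), a tall plate at (187,232), the jar at (322,225), and the rack at (445,290). The round die is at (410,280). I need a closer view to tell the other two apart.

Run:
```python
from h import *
c=load('last_top.npz');s=load('last_side.npz')
a=cv2.resize(c['image'][250:330,380:515],None,fx=5.8,fy=5.8,interpolation=2)[:300,:800]
a=cv2.resize(c['image'][250:330,375:515],(525,300),interpolation=2)
b=cv2.resize(s['image'][285:410,315:425],(264,300),interpolation=2)
d=cv2.resize(c['image'][220:350,130:260],(300,300),interpolation=2)
e=cv2.resize(s['image'][160:260,165:285],(360,300),interpolation=2)
top=np.hstack([a,b]);bot=np.hstack([d,e]);W=800
pad=lambda i:cv2.copyMakeBorder(i,0,0,0,W-i.shape[1],0)
cv2.imwrite('pics/crop.png',np.vstack([pad(top),pad(bot)]))
for n,k in(('top',c),('side',s)):
    P=cloud(k)
    print(n)
    pts={'top':[(410,277),(452,286),(489,295),(400,262),(322,218),(218,252),(187,288),(195,235),(165,290),(160,250)],'side':[(349,300),(367,328),(387,358),(329,228),(253,186),(246,172),(205,215)]}[n]
    for u,v in pts: print((u,v),np.round(P[v,u],1))
```

```text
top
(410, 277) [ 509.  -133.8   87. ]
(452, 286) [ 495.6 -199.1   86.2]
(489, 295) [ 482.2 -257.2   84.7]
(400, 262) [ 540.5 -127.4   35.7]
(322, 218) [605.1   2.7  70.5]
(218, 252) [544.8 164.6  86.2]
(187, 288) [494.3 225.2  24.2]
(195, 235) [587.6 220.5   8.9]
(165, 290) [492.  266.7   7.8]
(160, 250) [561.2 281.    4.8]
side
(349, 300) [ 509.8 -141.4   86.7]
(367, 328) [ 494.7 -199.    86.3]
(387, 358) [ 480.2 -257.5   86.4]
(329, 228) [598.2   4.6  70.5]
(253, 186) [592.9 237.1   6.9]
(246, 172) [588.8 249.   42.6]
(205, 215) [459.  211.3  41.3]
```

View pics/crop.png

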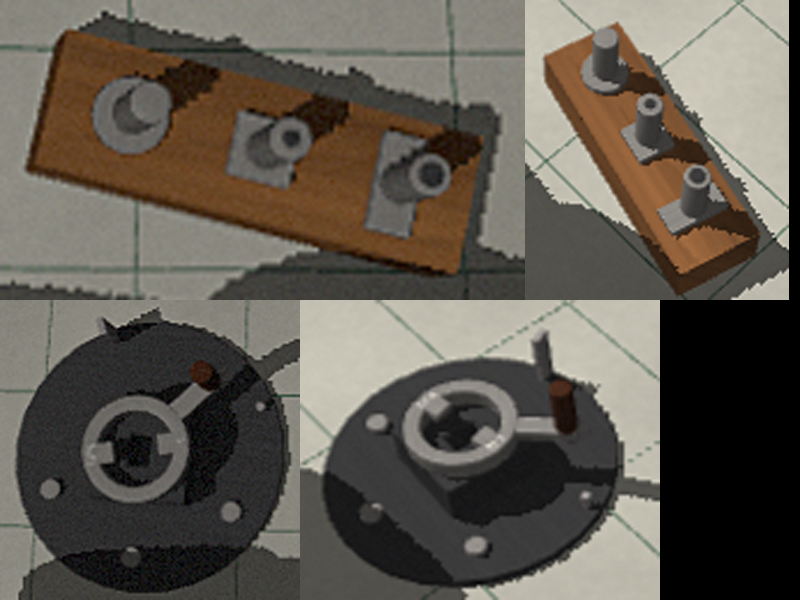

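The upper crops show the eared die at the right end of the rack (stem top about (490,296) in the top view). The square die is in the middle and the round one on the left. In the lower crops the locked plate is at about (181,231), the open pin at (243,266), and the knob at (217,252), so the collar is still near open. Next I'll fit the geometry from both depth clouds.

```bash
cat > fit.py <<'E'
from h import *
from scipy.optimize import least_squares
def circ(p,r=None):
    f=lambda q:np.hypot(p[:,0]-q[0],p[:,1]-q[1])-(q[2] if r is None else r)
    return least_squares(f,[*p[:,:2].mean(0),r or 30],loss='soft_l1').x
def sel(P,cx,cy,R,z0,z1):
    Q=P.reshape(-1,3);m=(np.hypot(Q[:,0]-cx,Q[:,1]-cy)<R)&(Q[:,2]>z0)&(Q[:,2]<z1);return Q[m]
def rect(p):
    (c,s,a)=cv2.minAreaRect(p[:,:2].astype(np.float32));return np.round(c,1),np.round(s,1),round(a,2)
def report(c):
    P=cloud(c)
    for y in((509,-136),(494.5,-199),(481,-257)):
        q=sel(P,*y,20,81,92)
        if len(q)>3:print('stem',y,q.mean(0).round(1),rect(q),len(q))
    Q=P.reshape(-1,3);m=(abs(Q[:,0]-495)<90)&(abs(Q[:,1]+199)<130)&(abs(Q[:,2]-36)<3)
    q=Q[m]; 
    if len(q)>9:print('rack',rect(q),q[:,2].mean())
    q=sel(P,481,-257,32,39.7,45)
    if len(q)>9:print('flange',q.mean(0).round(1),rect(q),len(q))
    q=sel(P,500,219,50,47.5,54)
    if len(q)>9:print('ring',q.mean(0).round(1),circ(q[np.hypot(q[:,0]-500,q[:,1]-219)<42]),len(q))
    q=sel(P,545,165,30,80,92)
    if len(q)>3:print('knob',q.mean(0).round(1),rect(q),len(q))
    q=sel(P,590,230,50,35,70)
    if len(q)>3:print('mark',q.mean(0).round(1),rect(q),len(q),q[:,2].max())
    q=sel(P,500,219,130,5.5,11)
    if len(q)>9:print('foot',q.mean(0).round(1),cv2.minEnclosingCircle(q[:,:2].astype(np.float32)))
E
python3 - <<'E'
from fit import *
for n in('top','side'): print(n);report(load('last_%s.npz'%n))
E
```

```text
top
stem (509, -136) [ 509.1 -141.1   86. ] (array([ 509.3, -141.1]), array([15.9, 17.2]), 1.01) 106
stem (494.5, -199) [ 494.1 -198.3   85.8] (array([ 494.1, -198.9]), array([17.9, 15.7]), 89.84) 110
stem (481, -257) [ 480.4 -256.1   86. ] (array([ 480.4, -256.4]), array([17.2, 15.9]), 89.21) 111
rack (array([ 494.9, -199.6]), array([190.9,  63.5]), 75.92) 36.253447961642244
flange [ 479.5 -255.6   42.2] (array([ 481.4, -264.6]), array([43.2, 55.9]), 89.14) 205
ring [500.  214.6  50.7] [498.21524341 216.40919219  32.17209766] 1011
knob [546.3 166.   86.3] (array([546.8, 166.4]), array([15.6, 13.1]), 2.99) 81
mark [585.4 247.2  44.9] (array([585.9, 248. ]), array([13. ,  5.3]), 19.43) 40 50.362671160931086
foot [494.3 216.1   8.4] ((500.7358703613281, 224.41722106933594), 127.26958465576172)
side
stem (509, -136) [ 507.9 -141.6   85.6] (array([ 508.4, -140.8]), array([17.6, 16.8]), 80.13) 92
stem (494.5, -199) [ 493.2 -199.3   85.5] (array([ 493.6, -198.5]), array([16.5, 16.9]), 82.56) 102
stem (481, -257) [ 478.5 -257.4   85.9] (array([ 479. , -257.6]), array([16.8, 17.1]), 50.59) 106
rack (array([ 494.2, -198.1]), array([193.4,  63.6]), 75.88) 36.125572392624385
flange [ 476.6 -258.5   42.1] (array([ 477.4, -253.1]), array([47.5, 52.1]), 20.5) 206
ring [497.8 214.5  50.5] [496.21056857 216.85592901  31.86486407] 549
knob [544.4 166.   85.5] (array([545. , 167.1]), array([15.7, 15.6]), 74.35) 55
mark [584.  248.2  42.9] (array([584.1, 248.4]), array([12.7,  6.6]), 9.06) 38 49.90857621971384
foot [486.3 206.    8.4] ((500.39422607421875, 219.34217834472656), 128.7852020263672)
```

```bash
cat >> h.py <<'E'
def R(a):  # tool down, tool y at world angle a
    y=np.array([np.cos(a),np.sin(a),0]);z=np.array([0,0,-1.]);return np.stack([np.cross(y,z),y,z],1)
E
python3 - <<'E'
from fit import *
for a in(-.246,-.246+np.pi):
    for p in([480,-257,190],[497.5,216.6,190]):
        q=inverse_kinematics(p,R(a)); print(a,p,None if q is None else np.round(q,2))
a=-.246
if inverse_kinematics([480,-257,190],R(a)) is None: a+=np.pi
movep([480,-257,190],R(a))
c=cam('wrist','w1.png');report(c);s=read_state();print(s['time'],s['eef_pos'],np.arctan2(s['tool_rot'][1,1],s['tool_rot'][0,1]))
E
```

```text
-0.246 [480, -257, 190] [-0.06  0.52  0.63  1.88 -0.39  0.87  0.51]
-0.246 [497.5, 216.6, 190] [-0.88  0.49  0.5   1.88 -0.3   0.85 -0.48]
2.895592653589793 [480, -257, 190] [-0.36  0.82  1.23  1.89 -0.88  1.11 -2.16]
2.895592653589793 [497.5, 216.6, 190] [-0.34  0.45 -0.24  1.85  0.13  0.86  2.25]
stem (509, -136) [ 510.3 -141.2   86.1] (array([ 510.4, -141.2]), array([17.1, 16.9]), 59.57) 616
stem (494.5, -199) [ 495.7 -198.9   86. ] (array([ 495.5, -199.1]), array([17.2, 16.6]), 31.28) 491
stem (481, -257) [ 480.9 -256.4   86. ] (array([ 480.8, -256.9]), array([17.1, 17.3]), 51.59) 434
rack (array([ 495.5, -199.5]), array([190.5,  62.3]), 75.68) 36.223019469831755
flange [ 481.  -255.9   42.1] (array([ 480.6, -257.3]), array([20.4, 44.1]), 75.78) 755
3.4583 [ 480.3361526  -256.46916542  189.97579183] -0.24490848856316583
```

View pics/w1.png

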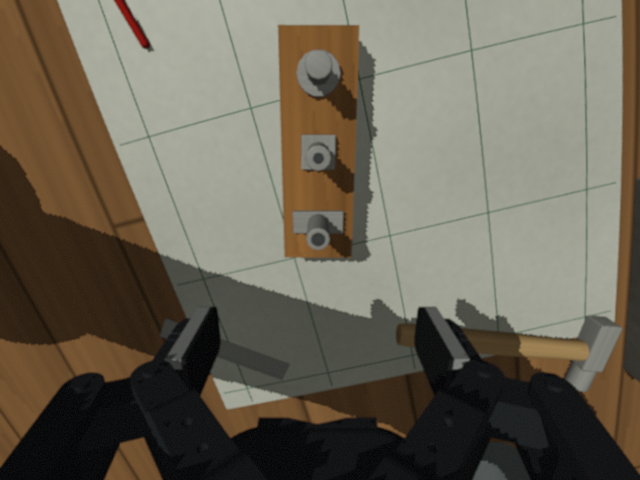

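The wrist view shows the eared die at (318,228) in the rack's end slot, with nothing in the way on its ear sides. The wrist cloud gives a flange of 44 x 20 at −0.248 rad and a stem top at z 86, which agrees with the top and side views. I'll grasp it.

Run:
```python
from fit import *
F=R(-.248);p=np.array([480.7,-257.0,0])
movel(p+[0,0,110],F,200)
print(movel(p+[0,0,55],F,80,guard=15))
s=read_state();print(s['eef_pos'])
clamp();s=read_state();print(s['finger_gap'],s['gripper_force'],s['eef_pos'],s['ft_force'])
movel(p+[0,0,130],F,100)
s=read_state();print(s['finger_gap'],s['gripper_force'],s['eef_pos'],s['ft_force'],s['time'])
c=cam('wrist','w2.png')
G=R(-.058);t=np.array([497.5,216.6,0])-55*G[:,0]+[0,0,170]
movep(t,G)
c=cam('wrist','w3.png');report(c);s=read_state();print(s['time'],s['eef_pos'],s['finger_gap'])
```

```text
False
[ 480.77838115 -257.1884488    55.17959699]
16.23930173921156 58.36055874824524 [ 480.81741181 -257.02238617   55.26501858] [-0.86297285  0.99323839  5.75702298]
16.272703953750735 58.48914384841919 [ 480.49400036 -256.79517988  129.53581623] [-0.35860047 -0.6267688  -1.19083137] 6.375
ring [500.5 217.   50.5] [498.9810812  217.50921786  31.70909505] 4827
knob [546.5 168.3  86. ] (array([547. , 167.6]), array([14.9, 15.3]), 85.87) 428
mark [585.2 248.3  45.4] (array([586.1, 248.4]), array([13.8,  5.4]), 17.45) 183 49.05380026028405
foot [498.4 228.9   8.2] ((498.5823974609375, 217.66146850585938), 100.01639556884766)
8.025 [494.69709238 160.4488215  169.99450193] 16.335727297327495
```

View pics/w3.png

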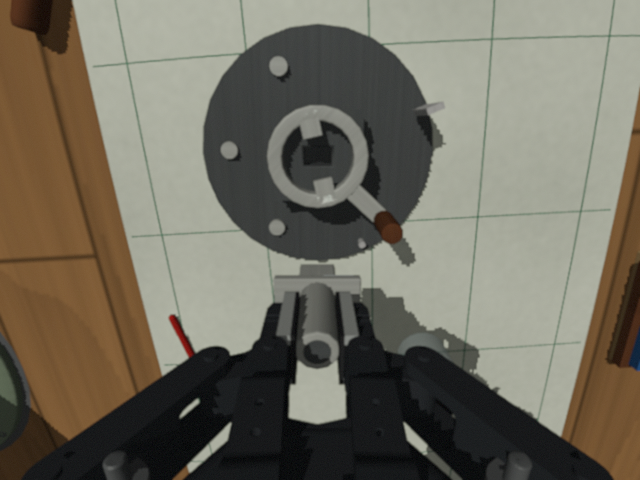

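The wrist view shows the die held square between the pads, stem top at (318,350). The open slot is at (318,155), the knob at (390,228), and the flat mark at (430,107). Next I'll measure the slot edges and the held flange.

Run:
```python
from fit import *
c=load('last_wrist.npz');P=cloud(c)
Q=P.reshape(-1,3);r=np.hypot(Q[:,0]-498.6,Q[:,1]-217.6)
q=Q[(r<55)&(abs(Q[:,2]-36)<2)];print('blocktop',rect(q),q[:,2].mean(),len(q))
q=Q[(r<70)&(Q[:,2]>44)&(Q[:,2]<54)&(r<40)]
e=q[np.hypot(q[:,0]-498.6,q[:,1]-217.6)>35]; ang=np.arctan2(q[:,1]-217.6,q[:,0]-498.6)
# ring outer/inner edges per angle
rr=np.hypot(q[:,0]-498.6,q[:,1]-217.6);out=[]
for b in np.arange(-3.14,3.14,.15):
    m=(ang>b)&(ang<b+.15)&(rr<38.8)
    if m.sum()>5: out.append(q[m][np.argmax(rr[m])])
print('ringout',circ(np.array(out)))
# slot: rasterise
q=Q[(r<26)&(Q[:,2]<34)];print('hole',rect(q),len(q),q[:,2].min())
a=-.058;M=np.array([[np.cos(a),np.sin(a)],[-np.sin(a),np.cos(a)]])
l=(P[...,:2]-[498.6,217.6])@M.T
m=(abs(l[...,0])<20)&(abs(l[...,1])<20)
g={}
for x,y,z in zip(l[...,0][m],l[...,1][m],P[...,2][m]): g.setdefault((int(round(x/1.5)),int(round(y/1.5))),[]).append(z)
for y in range(10,-11,-1): print('%5.1f '%(y*1.5),' '.join('%2d'%np.mean(g[x,y]) if (x,y) in g else ' .' for x in range(-13,14)))
s=np.array([494.697,160.4488,169.9945])
d=Q[(np.hypot(Q[:,0]-s[0],Q[:,1]-s[1])<40)&(abs(Q[:,2]-157)<6)]
print('held flange z',rect(d),len(d))
h=np.histogram(Q[(np.hypot(Q[:,0]-s[0],Q[:,1]-s[1])<30)][:,2],bins=np.arange(126,212,3));print(h)
```

```text
blocktop (array([498.7, 217.1]), array([69.5, 69.7]), 86.59) 36.1421640869421 3359
ringout [498.79995747 217.2341014   37.58548344]
hole (array([500.6, 222.8]), array([25.8, 25.6]), 86.3) 526 6.16150561229108
 15.0  36 35 35 36 36 35 35 50 50 51 40 36 36 36 36 37 36 36 36 35 35 36 36 36 36 36 36
 13.5  35 36 36 36 36 36 35 35 36 36 36 36 36 36 36 36 36 35 36 36 36 36 35 35 36 36 36
 12.0  36 35 36 36 36 36 35 36 35 36 36 36 36 36 36 36 37 36 35 36 35 36 36 35 35 35 36
 10.5  36 36 35 36 36 36 36 36 35 35 36 35 35 35 36 36 36 36 36 35 35 35 35 36 35 36 36
  9.0  37 36 36 35 36 36 36 35 35 36 36 35 36 36 36 35 35 35 35 36 36 36 36 37 36 35 35
  7.5  36 36 36 36 36 36 34 35 34 35 35 35 34 35 35 35 35 35 35 35 35 36 36 35 35 36 35
  6.0  36 36 36 35 36 36 29  .  .  .  .  .  .  .  .  .  .  .  .  . 31 35 36 36 36 35 35
  4.5  35 35 36 36 36 35 21  8  7  7  8  8  8  8  7  7  7  8  8  8 16 36 36 35 36 35 36
  3.0  36 36 36 36 36 36 19  8  8  8  8  8  8  8  8  9  8  8  8  8 16 35 35 36 35 36 36
  1.5  36 35 36 36 36 35 24  8  8  7  8  7  8  9  8  8  6  8  8  8 18 35 35 36 34 36 35
  0.0  36 3
[... 687 characters left out ...]
36 36
-12.0  36 35 36 36 36 36 36 35 36 36 36 36 35 35 35 35 35 36 36 36 36 36 35 36 35 36 35
-13.5  36 36 36 35 36 36 36 36 36 36 36 36 36 35 36 36 36 36 36 36 35 35 36 36 36 35 36
-15.0  36 36 36 36 36 36 37 36 36 36 36 36 36 36 36 41 43 44 43 44 38 36 36 36 36 36 36
held flange z (array([495.2, 163.6]), array([14.2, 43.5]), 86.05) 1619
(array([  21,   70,   79,   72,   92,   46,    0,    0,   91,  310, 1092,
         95,   88,  100,  103,  121,  216,  319,  337,  380,  399,  405,
        461,  450, 1169,  811,  348,  570]), array([126, 129, 132, 135, 138, 141, 144, 147, 150, 153, 156, 159, 162,
       165, 168, 171, 174, 177, 180, 183, 186, 189, 192, 195, 198, 201,
       204, 207, 210]))
```

Run:
```python
from fit import *
G=R(-.058);t=np.array([498.5,217.1,0])
movel(t+[0,0,120],G,150)
movel(t+[0,0,84],G,80);s=read_state();print(s['eef_pos'],s['ft_force'])
print(movel(t+[0,0,54.7],G,30,guard=10))
s=read_state();print(s['time'],s['eef_pos'],s['ft_force'],s['finger_gap'])
c=cam('side','s4.png')
cv2.imwrite('pics/s4c.png',cv2.resize(c['image'][140:270,150:310],(640,520),interpolation=2))
```

```text
[498.56017008 216.85043645  83.85706813] [-0.37555407 -0.49523351 -1.73372315]
True
10.1917 [498.31258826 216.98838111  55.22411815] [-2.32958725  0.21283773  9.85134243] 16.37724239674777
```

View pics/s4c.png

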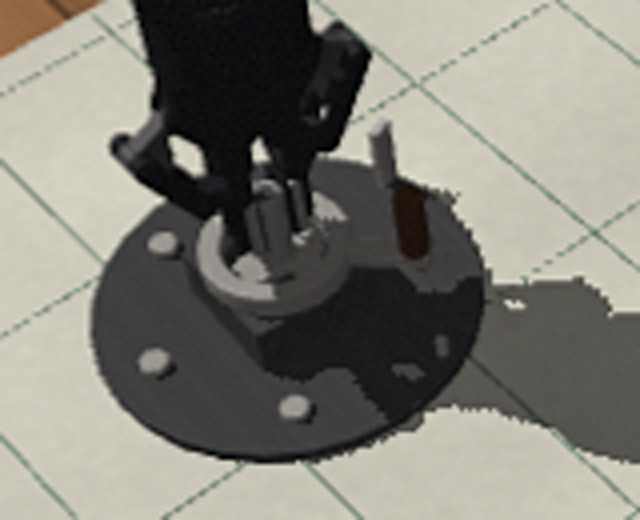

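The side crop shows the die in the slot between the claws (stem at (268,215)), with the knob clear at (410,220). TCP z on contact was 55.2, the same as when the die sat in the rack, so the die is home. I'll release it and look at the knob from above.

Run:
```python
from fit import *
open_gripper()
s=read_state();p=s['eef_pos'];movel([p[0],p[1],130],None,120)
ax=np.array([498.7,217.2,0]);phi=-.797
for f in(np.pi/2,-np.pi/2):
    for ph in(phi,-.2,.342): 
        k=ax+70*np.array([np.cos(ph),np.sin(ph),0])+[0,0,57];q=inverse_kinematics(k,R(ph+f));print(f,ph,None if q is None else np.round(q,2))
movel([p[0]-10,p[1]-60,170],R(-.058),150)
c=cam('wrist','w5.png');P=cloud(c)
q=sel(P,498.7,217.2,14,80,92);print('stem',q.mean(0),rect(q))
q=sel(P,498.7,217.2,24,39.5,43.5);print('flange',q.mean(0),rect(q),len(q))
report(c);print(read_state()['time'],read_state()['eef_pos'])
```

```text
1.5707963267948966 -0.797 [-0.59  0.7   0.28  1.88 -0.32  0.61  0.66]
1.5707963267948966 -0.2 [-0.53  0.72  0.13  1.79 -0.14  0.64  1.05]
1.5707963267948966 0.342 [-0.5   0.73 -0.    1.75  0.01  0.66  1.41]
-1.5707963267948966 -0.797 [-1.03  1.01  1.03  1.9  -1.1   0.95 -1.81]
-1.5707963267948966 -0.2 [-1.    0.96  0.91  1.81 -0.97  0.89 -1.39]
-1.5707963267948966 0.342 [-0.99  0.91  0.78  1.78 -0.85  0.83 -1.01]
stem [498.22599561 216.85779001  86.14373086] (array([498.2, 216.6]), array([17.3, 17.2]), 43.33)
flange [498.42300922 217.66416697  42.07387184] (array([498.7, 216.4]), array([19.7, 43.4]), 86.76) 931
ring [500.5 217.1  50.5] [498.91135301 217.40220442  31.70308036] 4886
knob [546.4 168.2  86. ] (array([546.8, 167.6]), array([15.1, 15.2]), 2.28) 441
mark [585.3 248.   45.1] (array([586.5, 248.1]), array([14.1,  5.6]), 16.54) 189 48.9941302907921
foot [498.1 228.9   8.2] ((498.5270690917969, 217.7330780029297), 100.07887268066406)
12.375 [487.7995332  157.81370811 169.4602861 ]
```

View pics/w5.png

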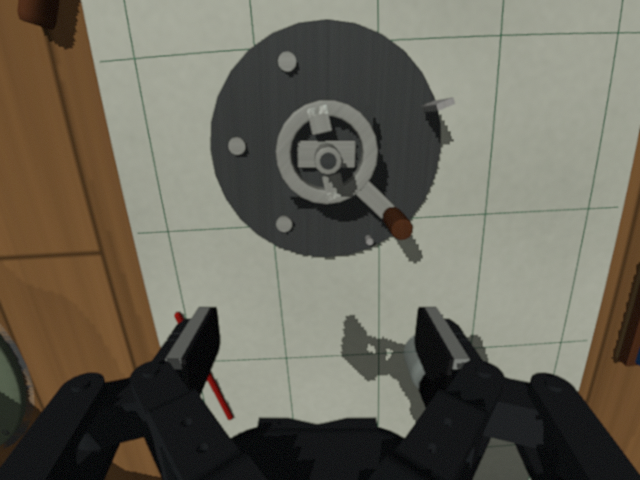

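The wrist view shows the die seated (stem at (328,158), flange aligned with the slot) between the open claws, with its top at z 86.1 and flange top at 42.1. The knob is at (398,225). Next I'll pinch it and swing.

Run:
```python
from fit import *
ax=np.array([498.7,217.2,0])
def K(ph,z): return ax+69.6*np.array([np.cos(ph),np.sin(ph),0])+[0,0,z]
p0=-.797
movep(K(p0,125),R(p0+np.pi/2))
print(movel(K(p0,57),None,100,guard=12))
clamp();s=read_state();print(s['finger_gap'],s['eef_pos'],s['ft_force'])
for ph in np.linspace(p0,.342,9)[1:]:
    if movel(K(ph,57),R(ph+np.pi/2),50,guard=30): print('guard',ph);break
wait(.3);s=read_state();e=s['eef_pos']-ax;print(s['time'],s['eef_pos'],np.arctan2(e[1],e[0]),np.hypot(e[0],e[1]),s['ft_force'],s['finger_gap'])
```

```text
False
14.24151988013227 [547.38720579 167.43200881  57.23469164] [-1.67983184 -1.01553727  5.54331632]
17.7 [563.99239938 240.6377283   57.22621302] 0.34463959690899687 69.37164063239754 [-3.22724994  2.43082178  7.3024283 ] 14.205078430371
```

Run:
```python
from fit import *
open_gripper();p=read_state()['eef_pos'];movel([p[0],p[1],135],None,100)
p=read_state()['eef_pos']
movep([490,150,190],R(-.058))
wait(.3);c=cam('wrist','w6.png');P=cloud(c)
cv2.imwrite('pics/w6c.png',cv2.resize(c['image'][40:300,190:490],(690,598),interpolation=2))
ax=[498.7,217.2]
for n,a in(('stem',(498.7,217.2,14,80,92)),('flange',(498.7,217.2,24,39.5,43.5)),('knob',(564,241,20,82,92)),('mark',(586,248.3,15,40,60))):
    q=sel(P,*a);r=rect(q);print(n,q.mean(0).round(1),r,np.arctan2(*(r[0]-ax)[::-1]))
print(read_state()['time'],read_state()['ft_force'])
```

```text
stem [498.4 216.8  86.2] (array([498.6, 216.5]), array([17.5, 16.6]), 73.51) -1.712693381399015
flange [498.2 218.   42.1] (array([498.7, 216.6]), array([19.1, 43.4]), 86.8) -1.5707963267948966
knob [563.8 241.1  86.3] (array([564.4, 240.9]), array([14.7, 15.2]), 87.05) 0.34620220189475925
mark [587.6 248.6  47.1] (array([587.3, 248.4]), array([11.6,  5.1]), 20.6) 0.33858398105429566
21.125 [0.51184417 0.8565991  0.50795881]
```

View pics/w6c.png

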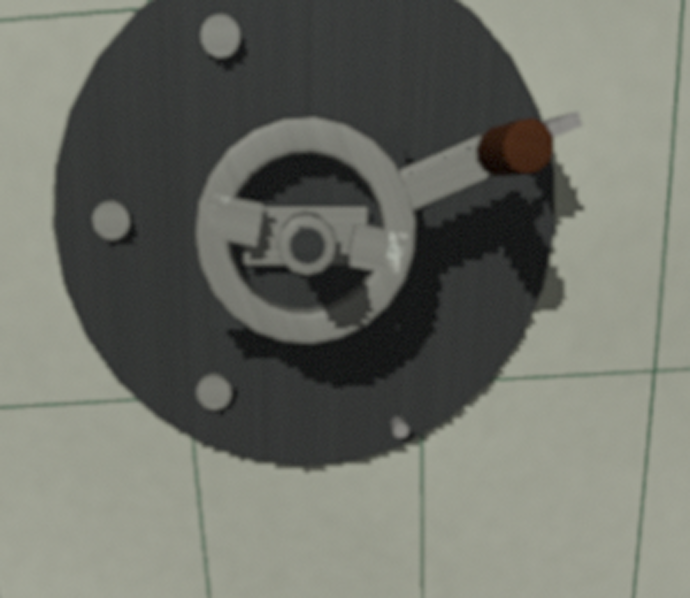

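The crop shows the claws over both ears (at (235,220) and (380,245)) and the lever's knob at (515,147) in line with the mark plate at (565,125). The lever and mark directions agree within 0.01 rad, so I'm handing it in.

```bash
python3 -c "
from workcell import *
print(finish_job())"
```

```text
the job is handed in; nothing more can be done
None
```

The eared die is fully home in the holder and the collar is swung to the locked mark, lever within about 0.01 rad of it and claws over the ears; the job is handed in, but the call returned no verdict.

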